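Rock a tight bore plug out of a flow meter

TASK

One flow meter on the bench has a screwdriver standing in the hole of its bore plug, and that plug has to come out so that the rubber lining can be looked at. Put the screwdriver, blade down, into the empty tool pot, then take the plug by its square head and rock it side to side in the bore until the tight lining lets go; it will not come with a straight pull, and the meter must stay standing in its place, with the other things on the bench left alone. Finish while holding the plug upright over the bore, just clear of it by a centimetre or two: do not put it down or let go.

Things in the scene. Friction and masses are not known exactly. Their poses are not given: they have to be found in the camera images.
- meter: white flow meter to work on, loose, 5.5 kg, 140 mm high: round flanges 140 mm wide, 16 mm thick at foot and top, 92 mm barrel between, and a side neck along its +x at 68 mm height, reaching 88 mm from the axis. Origin: centre of the underside; z up. Similar meters without a screwdriver stand farther back; leave them. A straight pull on the plug lifts this meter off the bench
- bore_mouth (a point): centre of the upright bore (39 mm wide) in the meter's top face, 140 mm above the meter's origin
- lining_mid (a point): point on the bore's axis 12 mm below the top face, fixed to the meter: middle of the springy rubber lining, which grips the plug from 5 to 19 mm below the face, and the point to rock about. It holds against a straight pull of 60 to 95 N. Swings of 4 to 9 degrees each way work (the bore allows about 10); with a light pull up (20 to 30 N) each swing gains 1 to 3 mm
- plug: aluminium bore plug, about 0.2 kg, 78 mm high, fully seated at the start. Origin: centre of the lower end of its round shank (34 mm wide, 26 mm long, all in the bore); above it a collar 54 mm wide, 6 mm thick, resting on the meter's top face, then a square head with a hole 11 mm wide down the axis. z is its axis, up. The lining lets go when it has risen 21 mm; it is out of the bore at 26 mm
- plug_head (a point): point on the plug's axis 15 mm below the top of its square head (28 x 28 mm, 46 mm high, flats square to the plug's x and y), a height to grip at; 63 mm above the plug's origin, 49 mm above lining_mid when seated. Rocking takes about 1 N m, so the gripper must tilt with the plug; sideways force alone does little
- screwdriver: screwdriver with dark handle, 162 mm long, 0.09 kg, standing loosely upright in the plug's hole at the start, its handle resting on the square head. Origin: tip of the blade; z runs along it towards the handle end. Blade 6 mm thick and 72 mm long, all of it in the hole; handle 27 mm wide and 90 mm long, slightly waisted near the blade
- screwdriver_grip (a point): middle of the screwdriver's handle on its axis, 117 mm from the blade tip
- tool_pot: empty round steel pot, 72 mm wide at the rim and 85 mm high, wall 3 mm, 0.6 kg, loose, left or right of the meter. Origin: centre of the underside
- tool_pot_in (a point): centre of the pot's inner floor, about 5 mm above the bench
- bolt_tin: low round steel tin of bolts, 90 mm wide, 28 mm high; to be left alone
- cutters: dark side cutters lying flat, 130 mm long; to be left alone
- tape_roll: roll of dark tape lying flat, 60 mm wide, 20 mm high; to be left alone
- housing_cover: round white housing cover, 72 mm wide, 22 mm high; to be left alone
- carton: white paper carton, 70 x 90 x 60 mm high; to be left alone
- spanner: steel spanner lying flat, 160 mm long; to be left alone
Mind the look-alikes: they are no part of the job. Leave any blue or brown look-alike of the plug alone.

How it is judged:
On the way, in this order (a step that is already met when the one before it is completed fails the run):
1. the screwdriver stands blade down in the tool pot, let go (z of screwdriver in the frame of tool_pot below 0.025 m and horizontal distance between screwdriver and tool_pot_in below 0.036 m and angle between screwdriver's own z axis and vertical below 0.8 rad and angle between tool_pot's own z axis and vertical below 0.15 rad and contact force between the fingers and screwdriver below 0.2 N), for 0.2 s.
2. the plug, still in the bore, leans to one side (angle between the z axis of plug and the z axis of meter, either way round above 0.04 rad and z of plug in the frame of meter below 0.13 m and (x of plug_head in the frame of meter above 0.002 m or (y of plug_head in the frame of meter above 0.001 m and x of plug_head in the frame of meter between -0.002 and 0.002 m))), for 0.02 s.
3. the plug, still in the bore, leans to the other side (angle between the z axis of plug and the z axis of meter, either way round above 0.04 rad and z of plug in the frame of meter below 0.13 m and (x of plug_head in the frame of meter below -0.002 m or (y of plug_head in the frame of meter below -0.001 m and x of plug_head in the frame of meter between -0.002 and 0.002 m))), for 0.02 s.
At the end, for the whole second after the job is handed in: the plug is held in the fingers, still and upright within 14 degrees, its lower end 3 to 40 mm above the meter's top face and within 25 mm of the bore's axis, touching the meter nowhere; the meter stands flat on the bench; the screwdriver stands blade down in the upright tool pot (z of plug in the frame of meter between 0.143 and 0.18 m and horizontal distance between plug and bore_mouth below 0.025 m and angle between plug's own z axis and vertical below 0.25 rad and linear speed of plug below 0.02 m/s and contact force between the fingers and plug above 3 N and contact force between plug and meter below 0.3 N and height (world z) of meter below 0.004 m and angle between meter's own z axis and vertical below 0.05 rad and z of screwdriver in the frame of tool_pot below 0.025 m and horizontal distance between screwdriver and tool_pot_in below 0.036 m and angle between screwdriver's own z axis and vertical below 0.8 rad and angle between tool_pot's own z axis and vertical below 0.15 rad); the arm keeps its last pose, push and grip.
It fails at once if the meter is lifted (10 mm), tipped (9 degrees) or shifted (over 40 mm) (height (world z) of meter above 0.01 m or angle between meter's own z axis and vertical above 0.157 rad or distance of meter from where it was at the start of the episode above 0.04 m).
It fails at once if the tool pot is knocked over or shifted by over 40 mm (angle between tool_pot's own z axis and vertical above 0.4 rad or distance of tool_pot from where it was at the start of the episode above 0.04 m).
It fails at once if one of the other things (bolt tin, side cutters, tape roll, housing cover, carton, spanner) is shifted by over 30 mm (distance of any of bolt_tin, cutters, tape_roll, housing_cover, carton, spanner from where it was at the start of the episode above 0.03 m).
It also fails if it takes over 64 s, if anything falls off the work surface, if the arm or the gripper's body presses on something with over 40 N, if the wrist force passes 120 N, or if a joint passes its speed limit or range.

ROBOT

A 6-joint arm with a two-finger parallel gripper is mounted at the origin on the work surface. World frame = base frame: x ahead of the robot, y to its left, z up, the work surface at z = 0. Lengths are in m, angles in rad, forces in N, time in s.
With the tool pointing down it reaches from about 0.4 to 0.825 m from the base axis. Payload 7 kg.
Tool frame: the origin (TCP) lies at the very end of the fingers, on their centre line; the grasp point (between the pads) lies 19 mm behind it; z points along the fingers, x is the direction in which the jaws open and shut, and the axes are right-handed (so a half turn about z gives the same grasp; the last joint's range is limited). The gripper opens to 88 mm and grips with 3 to 60 N. Pads are 19 mm wide; open, the fingers measure 130 mm over their backs; the gripper's body (78 mm by 193 mm) begins 47 mm behind the grasp point.
Start: joints at [1.556, 0.359, 0.012, 0, -1.224, -0.288], TCP at [0.201, 0.644, 0.227] pointing down, gripper open.
Joint ranges: [-3.07, 3.07], [-1.43, 2.12], [-1.02, 1.25], [-3.03, 1.67], [-3.05, -0], [-3.03, 3.03]. Speed limits (rad/s): [2.39, 2.39, 3.01, 3.14, 3.14, 3.14].

INTERFACE

Orientations are given as [roll, pitch, yaw] about the fixed x, y, z axes, in that order (R = Rz(yaw) Ry(pitch) Rx(roll)).
In Python, from station import telemetry, grab_frame, arm, regions_of, pinpoint gives the robot as it stands. The module is installed in compiled form; this text tells all that it offers.
- The arm moves only by the shell command python3 -m inch 'ROWS' [FORCE]. ROWS is text: rows parted by semicolons, each of 7 numbers parted by spaces: the opening, from 0 (shut) to 1 (fully open), then the shift along the world's x, y, z in cm, then the turn, a rotation vector about the world's x, y, z in degrees. A call has 1 to 12 rows; each row is the pose to reach, as a shift and turn from the pose measured when the call began; what a row does not reach only later rows make up. A row lasts 1/8 s, in which the tool goes at most 62.5 mm and 10.7 degrees, less where a joint would pass 70% of its speed; a pose out of reach is approached as far as the arm can. A call with a gripper value outside its range is refused whole. The fingers move at their own pace and stop on an object; FORCE is the grip in N (left out, the last holds). Time passes only in rows, so rows that repeat a pose let the fingers close. It gives the time, the measured TCP pose, the force and the opening at its end, in the units of the state.
- telemetry.get_state(): the state, without advancing time (a new reading comes with each control period).
- grab_frame(name): name is "scene" or "top"; returns a dict with "pixels" (420x560x3 uint8, red, green, blue), "fx", "fy", "cx", "cy" (pixels), "R" (3x3) and "t" (3): a world point X has camera coordinates R X + t. Camera axes: x right, y down, z forward; pixel columns grow to the right and rows downward; lengths in m; the calibration is good to about 2 mm. A picture is of the moment at which its call begins. There is no depth.
- arm.job_done(): hands the job in, once; it reports no verdict.
Trained networks look in the newest picture that a camera, given by its name, has taken for a name from the list of things; names that differ only in an ending like _2 or _b are one class to them, and where a whole thing is asked for, a point or a joint stands for the part that bears it (a point fixed in the world has none). Each returns a list of dicts, best first, with "p" (0 to 1); they miss things now and then, are a little off and sometimes report something else, mostly with a low value. They report only what shows in the picture. A call takes as long as a camera call. They do not tell look-alikes from the thing itself.
- regions_of(camera, name): "pixels" (420x560 bool, what is visible of it) and "bbox" ([left, top, right, bottom] in pixels, round what is visible of it).
- pinpoint(camera, name): "location" ([column, row] in pixels: a listed point, or the origin of a listed thing).
The state is a dict: "t": time; "q": joint angles; "qd": joint speeds; "joint_efforts": joint torques, N m; "eef_pos": TCP position; "ee_rot": TCP orientation; "force": force on the tool from outside, world axes, zero at the start; "moment": the same for the moment, N m; "width": finger opening in m.
Only numpy, scipy, OpenCV 4.12 (cv2) and the standard library are available. Lean on these libraries where they do the work, as an engineer would, in place of code of your own. Each camera call takes 0.05 s, during which the arm holds its last target. There are 200 camera calls.

## Working session

There is one attempt and no reset: what is moved stays moved. The work goes in short steps, Python scripts to look and compute and a shell command to move; the robot and the scene stay as the last step left them, time stands still between calls to the robot, and variables do not carry over. Pictures are saved under pics/ and viewed, about 8 in all and at most 12, crops included, and the job is handed in when it is done.

```bash
mkdir -p pics
cat > h.py <<'E'
import numpy as np, cv2
from station import telemetry, grab_frame, arm, regions_of, pinpoint
def ray(f,px):
    d=np.array([(px[0]-f["cx"])/f["fx"],(px[1]-f["cy"])/f["fy"],1]); R=np.array(f["R"]); return -R.T@np.array(f["t"]), R.T@d
def atz(f,px,z):
    o,d=ray(f,px); return o+d*(z-o[2])/d[2]
def tri(fs,pxs):
    A=np.zeros((3,3));b=np.zeros(3)
    for f,p in zip(fs,pxs):
        o,d=ray(f,p); d/=np.linalg.norm(d); M=np.eye(3)-np.outer(d,d); A+=M; b+=M@o
    X=np.linalg.solve(A,b); return X
def proj(f,X):
    c=np.array(f["R"])@X+np.array(f["t"]); return np.array([f["fx"]*c[0]/c[2]+f["cx"],f["fy"]*c[1]/c[2]+f["cy"]])
def save(f,n,crop=None,s=1):
    im=f["pixels"][:,:,::-1]
    if crop: im=im[crop[1]:crop[3],crop[0]:crop[2]]
    cv2.imwrite("pics/"+n,cv2.resize(im,None,fx=s,fy=s,interpolation=cv2.INTER_CUBIC))
E
python3 - <<'E'
from h import *
F={c:grab_frame(c) for c in("scene","top")}
cv2.imwrite("pics/a.png",cv2.resize(np.hstack([F[c]["pixels"] for c in F])[:,:,::-1],(800,300),interpolation=cv2.INTER_AREA)) if 0 else [save(F[c],c+"0.png") for c in F]
for n in ["meter","bore_mouth","plug","plug_head","screwdriver","screwdriver_grip","tool_pot","tool_pot_in"]:
    for c in F: print(n,c,[(np.round(r["location"]).tolist(),round(r["p"],2)) for r in pinpoint(c,n)[:4]])
for c in F: print(c,-np.array(F[c]["R"]).T@F[c]["t"])
print(telemetry.get_state())
E
```

```text
meter scene [([261.0, 251.0], 0.93), ([255.0, 176.0], 0.4)]
meter top [([308.0, 194.0], 0.74), ([217.0, 152.0], 0.15)]
bore_mouth scene [([258.0, 211.0], 0.71)]
bore_mouth top [([312.0, 190.0], 0.95)]
plug scene [([317.0, 296.0], 0.95), ([256.0, 221.0], 0.76), ([213.0, 191.0], 0.63), ([395.0, 306.0], 0.62)]
plug top [([381.0, 265.0], 0.97), ([439.0, 200.0], 0.96), ([237.0, 209.0], 0.84), ([313.0, 193.0], 0.65)]
plug_head scene [([260.0, 199.0], 0.83), ([317.0, 281.0], 0.81), ([277.0, 179.0], 0.8), ([211.0, 174.0], 0.54)]
plug_head top [([446.0, 202.0], 0.97), ([389.0, 271.0], 0.93), ([313.0, 190.0], 0.71), ([232.0, 205.0], 0.67)]
screwdriver scene []
screwdriver top [([312.0, 194.0], 0.62), ([219.0, 155.0], 0.57)]
screwdriver_grip scene [([256.0, 176.0], 0.62)]
screwdriver_grip top [([314.0, 188.0], 0.47), ([312.0, 187.0], 0.34)]
tool_pot scene [([393.0, 306.0], 0.91)]
tool_pot top [([185.0, 254.0], 0.98)]
tool_pot_in scene [([395.0, 305.0], 0.65), ([361.0, 250.0], 0.29)]
tool_pot_in top [([183.0, 257.0], 0.83)]
scene [0.95664307 0.56086334 0.71470214]
top [0.52449651 0.01307109 1.19949956]
{'t': 0.9, 'q': array([ 1.55611704e+00,  3.58600764e-01,  1.19242038e-02, -3.53289742e-05,
       -1.22409180e+00, -2.88098339e-01]), 'qd': array([ 1.74511491e-03, -2.33762388e-04,  5.66536812e-05,  3.28049558e-04,
        9.52612105e-04,  1.41870645e-03]), 'joint_efforts': array([-2.13115694e-03, -5.82365334e+01,  2.93299413e+01,  7.00240374e+00,
        1.23349859e-02, -3.04247055e-05]), 'eef_pos': array([0.20126639, 0.6442826 , 0.22656493]), 'ee_rot': array([ 3.14155285e+00,  1.73756931e-05, -1.87358596e+00]), 'force': array([-0.07150367, -0.64043965,  0.16648718]), 'moment': array([-0.01263454, -0.00216782, -0.021074  ]), 'width': 0.08721563420135171}
```

View pics/scene0.png

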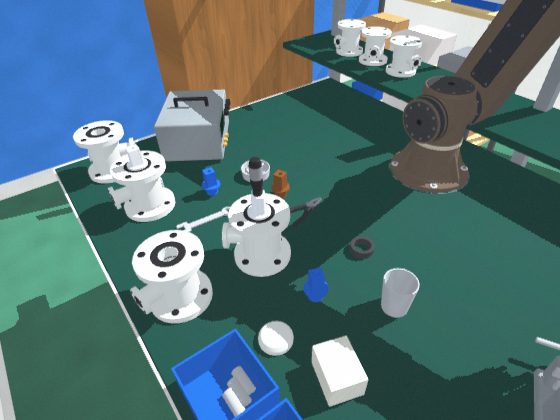

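View pics/top0.png

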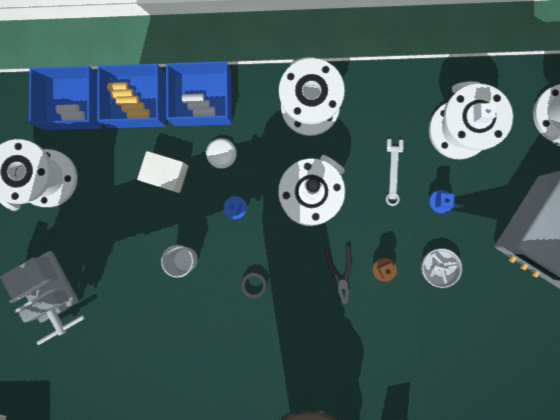

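The scene view shows the target meter at about (262,235) with the dark screwdriver at (257,175), and the pot at (400,292). The top view shows the meter at (312,190), its neck towards (330,165), and the pot at (179,260). Next I'll triangulate and zoom in for the square head's yaw.

Run:
```python
from h import *
F={c:grab_frame(c) for c in("scene","top")}
s,t=F["scene"],F["top"]
a=cv2.resize(s["pixels"][145:285,205:315],(440,560),interpolation=cv2.INTER_CUBIC)
b=cv2.resize(t["pixels"][145:235,270:350],(498,560),interpolation=cv2.INTER_CUBIC)
cv2.imwrite("pics/z1.png",cv2.resize(np.hstack([a,b])[:,:,::-1],(798,476)))
for n,p,q in [("bore",(258,211),(312,190)),("head",(260,199),(313,190)),("grip",(256,176),(314,188)),("potin",(395,305),(183,257)),("meter",(261,251),(308,194)),("pot",(393,306),(185,254))]:
    print(n,tri([s,t],[p,q]).round(4))
for c,n in (("top","meter"),("top","tool_pot"),("scene","screwdriver"),("top","screwdriver"),("scene","tool_pot")):
    for r in regions_of(c,n)[:2]:
        print(c,n,r["bbox"],round(r["p"],2),np.argwhere(r["pixels"]).mean(0)[::-1].round(1),r["pixels"].sum())
# white flange ellipse in top
im=t["pixels"].astype(int); 
print("pot rim",atz(t,(179,260),.085),"meter top", atz(t,(311.5,191.5),.14))
```

```text
bore [ 0.6216 -0.0149  0.1444]
head [ 0.6166 -0.0147  0.1769]
grip [ 0.6173 -0.0167  0.2378]
potin [0.4826 0.2908 0.0136]
meter [ 0.6248 -0.0092  0.0208]
pot [0.4882 0.2879 0.0115]
top meter [276.8, 155.9, 347.9, 225.4] 0.81 [312.  190.5] 3077
top tool_pot [162.2, 242.8, 198.5, 275.5] 0.8 [178.2 260.4] 921
scene screwdriver [250.0, 155.2, 264.1, 194.0] 0.98 [255.9 175.8] 463
top screwdriver [305.2, 180.6, 320.2, 194.9] 0.46 [312.1 185.5] 202
scene tool_pot [379.9, 267.5, 416.7, 317.7] 0.84 [398.3 291.6] 1406
scene tool_pot [245.3, 162.5, 269.6, 180.4] 0.7 [253.9 169.6] 143
pot rim [0.47888371 0.28286345 0.085     ] meter top [ 0.61879141 -0.0138053   0.14      ]
```

View pics/z1.png

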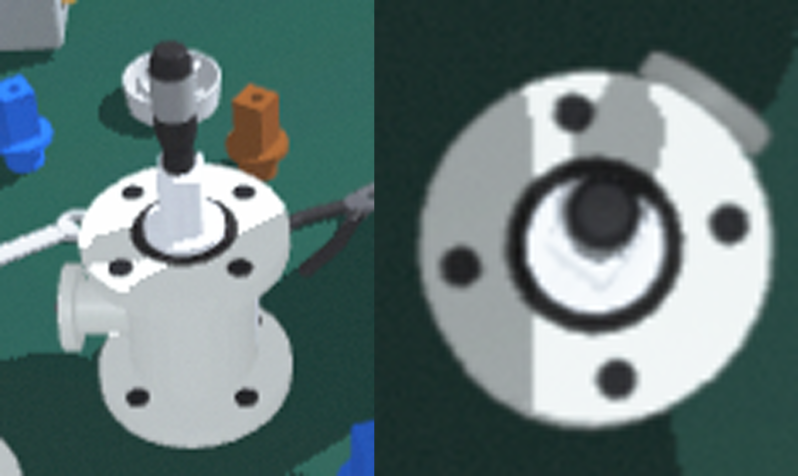

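```bash
python3 -m inch '1 0 0 5 0 0 0; 1 3 -5 10 0 0 -9; 1 6 -10 11 0 0 -18; 1 9 -15 11 0 0 -27; 1 12 -20 11 0 0 -36; 1 15 -25 11 0 0 -45; 1 18 -30 11 0 0 -54; 1 21.5 -35 11 0 0 -63; 1 25 -40 11 0 0 -72; 1 28 -45 11 0 0 -81; 1 31 -50 11 0 0 -90; 1 31 -50 11 0 0 -90'
```

```text
t: 2.75
eef_pos: [0.5125, 0.141, 0.3364]
ee_rot: [-3.141, 0.0, 2.832]
force: [-0.6, 0.2, -0.4]
width: 0.0878
```

Run:
```python
from h import *
s,t=grab_frame("scene"),grab_frame("top")
print("handle top",atz(t,(313.1,183.8),.282), tri([s,t],[(254,160),(313.1,183.8)]))
print("collar", atz(t,((597-374)/5.293+270,145+245/5.293),.146))
print("flange", atz(t,((597-374)/5.293+270,145+248/5.293),.14))
b=cv2.resize(t["pixels"][165:215,285:340],(550,500),interpolation=cv2.INTER_CUBIC)
a=cv2.resize(s["pixels"][150:225,230:290],(400,500),interpolation=cv2.INTER_CUBIC)
g=np.hstack([a,b]).astype(float); g=255*(g/255)**2.5
cv2.imwrite("pics/z2.png",cv2.resize(g.astype(np.uint8)[:,:,::-1],(798,420)))
for X in [(.618,-.015,.192),(.618,-.015,.237),(.618,-.015,.282)]: print(proj(s,np.array(X)),proj(t,np.array(X)))
```

```text
handle top [ 0.62021253 -0.01351385  0.282     ] [ 0.62072409 -0.01379584  0.28049618]
collar [ 0.61866939 -0.01498805  0.146     ]
flange [ 0.61800514 -0.01511483  0.14      ]
[257.91864423 193.72222797] [312.70062142 189.56366368]
[256.49537108 176.82781473] [313.29464356 187.3789379 ]
[254.9645801  158.65715264] [313.94661157 184.98109573]
```

View pics/z2.png

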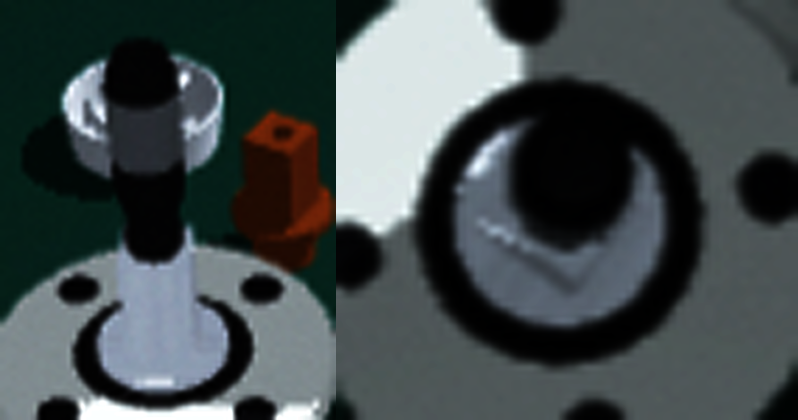

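The head's edge in the top crop runs at about 37° (from (480,222) to (570,290)), in line with the neck, so the plug's yaw is about −36°. The screwdriver stands on the axis at about (0.619,−0.0145).

```bash
python3 -m inch '1 3.5 -5 0 0 0 -6; 1 7 -10 0 0 0 -12; 1 10.65 -15.55 0 0 0 -18; 1 10.65 -15.55 0 0 0 -18; 1 10.65 -15.55 -4 0 0 -18; 1 10.65 -15.55 -8 0 0 -18; 1 10.65 -15.55 -10.8 0 0 -18; 1 10.65 -15.55 -10.8 0 0 -18; 0.2 10.65 -15.55 -10.8 0 0 -18; 0.2 10.65 -15.55 -10.8 0 0 -18; 0.2 10.65 -15.55 -10.8 0 0 -18; 0.2 10.65 -15.55 -10.8 0 0 -18' 15
```

```text
t: 4.35
eef_pos: [0.6181, -0.012, 0.229]
ee_rot: [3.141, 0.0, 2.523]
force: [1.1, 0.3, 0.6]
width: 0.0533
```

```bash
python3 -m inch '0.1 0.1 -0.25 0 0 0 0; 0.1 0.1 -0.25 0 0 0 0; 0.1 0.1 -0.25 0 0 0 0; 0.1 0.1 -0.25 0 0 0 0; 0.1 0.1 -0.25 0 0 0 0' 15
```

```text
t: 4.97
eef_pos: [0.6191, -0.0145, 0.229]
ee_rot: [3.141, 0.0, 2.523]
force: [0.2, 0.6, -0.1]
width: 0.0278
```

```bash
python3 -m inch '0.1 0 0 1.5 0 0 0; 0.1 0 0 3 0 0 0; 0.1 0 0 6 0 0 0; 0.1 0 0 9 0 0 0; 0.1 -2 4 9 0 0 0; 0.1 -4 9 9 0 0 0; 0.1 -6 14 9 0 0 0; 0.1 -8 18 9 0 0 0; 0.1 -8 18 9 0 0 0'
python3 - <<'E'
from h import *
s,t=grab_frame("scene"),grab_frame("top")
print([ (r["bbox"],round(r["p"],2)) for r in regions_of("scene","screwdriver")[:2]])
for c in((.479,.283),(.483,.288)):
  for f,n in((t,"top"),(s,"scene")):
    for z,r in((.085,.036),(0,.03)):
      P=np.array([proj(f,np.array([c[0]+r*np.cos(a),c[1]+r*np.sin(a),z])) for a in np.linspace(0,6.28,60)])
      print(c,n,z,P.min(0).round(1),P.max(0).round(1))
a=cv2.resize(t["pixels"][225:295,140:220],(457,400),interpolation=cv2.INTER_CUBIC)
b=cv2.resize(s["pixels"],None,fx=400/420,fy=400/420)[:,130:480]
cv2.imwrite("pics/z3.png",np.hstack([a,b[:,:340]])[:,:,::-1])
E
```

```text
t: 6.1
eef_pos: [0.5382, 0.168, 0.3206]
ee_rot: [3.139, 0.001, 2.527]
force: [0.2, -0.5, -0.0]
width: 0.0282
[([340.1, 138.4, 359.1, 214.2], 0.68), ([220.7, 196.4, 290.9, 276.9], 0.59)]
(0.479, 0.283) top 0.085 [162.9 243.7] [195.  276.3]
(0.479, 0.283) top 0 [175.  245.7] [199.9 270.9]
(0.479, 0.283) scene 0.085 [380.9 267.1] [417.3 295. ]
(0.479, 0.283) scene 0 [378.2 294.3] [406.4 317.3]
(0.483, 0.288) top 0.085 [160.6 242. ] [192.8 274.5]
(0.483, 0.288) top 0 [172.9 244.1] [197.8 269.3]
(0.483, 0.288) scene 0.085 [381.4 269.5] [418.  297.7]
(0.483, 0.288) scene 0 [378.6 296.7] [407.  319.9]
```

View pics/z3.png

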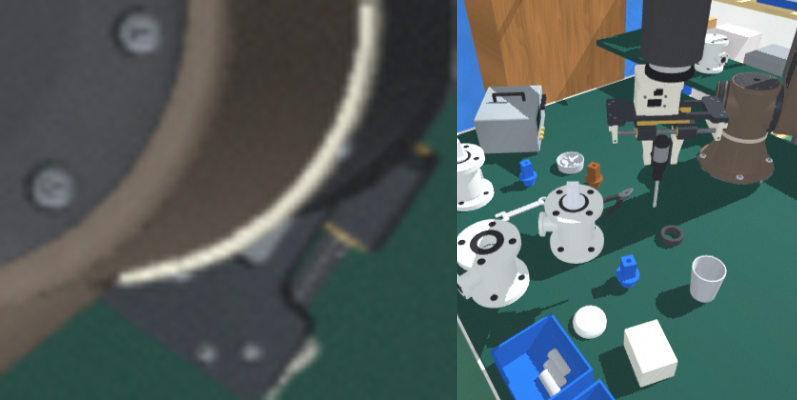

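```bash
python3 -m inch '0.1 -2 4 0 0 0 0; 0.1 -4 8 0 0 0 0; 0.1 -5.9 11.6 0 0 0 0; 0.1 -5.9 11.6 0 0 0 0; 0.1 -5.9 11.6 -4 0 0 0; 0.1 -5.9 11.6 -8 0 0 0; 0.1 -5.9 11.6 -12 0 0 0; 0.1 -5.9 11.6 -16 0 0 0; 0.1 -5.9 11.6 -18.5 0 0 0; 0.1 -5.9 11.6 -20 0 0 0; 0.1 -5.9 11.6 -20 0 0 0; 0.1 -5.9 11.6 -20 0 0 0'
```

```text
t: 7.75
eef_pos: [0.4812, 0.2817, 0.121]
ee_rot: [3.138, 0.001, 2.523]
force: [-0.3, -1.0, -1.5]
width: 0.0279
```

Run:
```python
from h import *
s=grab_frame("scene"); save(s,"p4.png",(300,150,480,330),3)
```

```text
(no output)
```

View pics/p4.png

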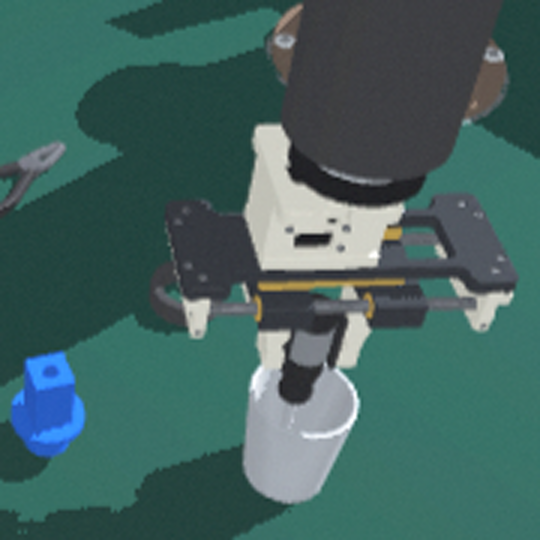

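The blade is inside the pot (rim centred near (302,400) in the crop, blade at (296,405)). I'll release, rise and back off towards the meter.

```bash
python3 -m inch '0.1 0 0 -0.4 0 0 0; 0.1 0 0 -0.4 0 0 0; 0.6 0 0 -0.4 0 0 0; 0.6 0 0 -0.4 0 0 0; 0.6 0 0 -0.4 0 0 0; 0.6 0 0 -0.4 0 0 0; 0.6 0 0 3 0 0 0; 0.6 0 0 8 0 0 0; 0.6 0 0 13 0 0 0; 0.6 0 -5 15 0 0 0; 0.6 0 -10 15 0 0 0; 0.6 0 -10 15 0 0 0'
python3 - <<'E'
from h import *
s,t=grab_frame("scene"),grab_frame("top")
a=cv2.resize(s["pixels"][225:325,350:450],(400,400),interpolation=cv2.INTER_CUBIC)
b=cv2.resize(t["pixels"][165:215,285:335],(400,400),interpolation=cv2.INTER_CUBIC)
cv2.imwrite("pics/z5.png",np.hstack([a,b])[:,:,::-1])
for X in [(.618,-.015,.192)]: print(proj(t,np.array(X)))
E
```

```text
t: 9.3
eef_pos: [0.4808, 0.1794, 0.272]
ee_rot: [3.137, 0.002, 2.521]
force: [-0.2, 1.2, 0.7]
width: 0.0525
[312.70062142 189.56366368]
```

View pics/z5.png

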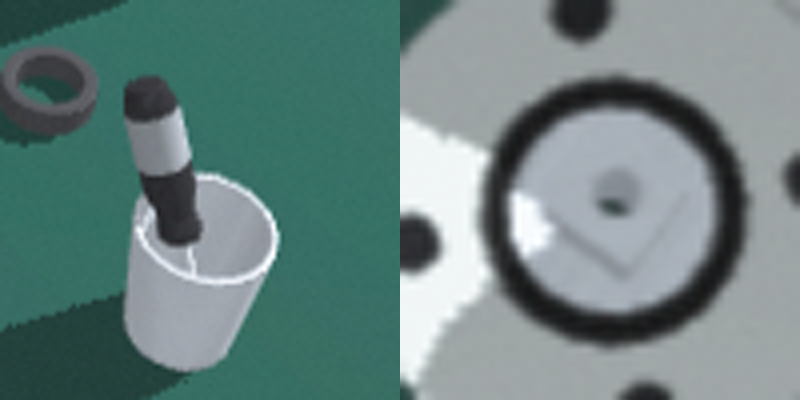

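The screwdriver stands in the pot, leaning slightly. The plug's hole is at about (312,189), so its axis is at (0.6185,−0.0145), with yaw about −37°.

```bash
python3 -m inch '0.8 3.5 -5 0 0 0 -1; 0.8 7 -10 0 0 0 -1; 0.8 10.5 -15 0 0 0 -1; 0.8 13.8 -19.4 0 0 0 -1; 0.8 13.8 -19.4 -3 0 0 -1; 0.8 13.8 -19.4 -3 0 0 -1; 0.8 13.8 -19.4 -3 0 0 -1'
```

```text
t: 10.28
eef_pos: [0.6196, -0.0117, 0.2421]
ee_rot: [3.138, 0.002, 2.506]
force: [0.3, 0.8, 0.4]
width: 0.07
```

```bash
python3 -m inch '0.8 -0.1 -0.3 -3 0 0 0; 0.8 -0.1 -0.3 -6 0 0 0; 0.8 -0.1 -0.3 -8.4 0 0 0; 0.8 -0.1 -0.3 -8.4 0 0 0; 0.4 -0.1 -0.3 -8.4 0 0 0; 0.4 -0.1 -0.3 -8.4 0 0 0; 0.2 -0.1 -0.3 -8.4 0 0 0; 0.2 -0.1 -0.3 -8.4 0 0 0; 0.2 -0.1 -0.3 -8.4 0 0 0; 0.2 -0.1 -0.3 -8.4 0 0 0' 60
```

```text
t: 11.52
eef_pos: [0.6195, -0.0153, 0.1584]
ee_rot: [3.137, 0.003, 2.506]
force: [4.6, -3.1, -0.6]
width: 0.0276
```

```bash
python3 -m inch '0.2 0 0 0.15 0 0 0; 0.2 0.1 -0.07 0.15 1.3 1.8 0; 0.2 0.2 -0.14 0.15 2.7 3.7 0; 0.2 0.3 -0.21 0.15 4 5.5 0; 0.2 0.3 -0.21 0.15 4 5.5 0'; python3 -c "
from h import *;print(telemetry.get_state()['moment'])"
```

```text
t: 12.15
eef_pos: [0.622, -0.0171, 0.1607]
ee_rot: [3.138, -0.117, 2.505]
force: [-9.5, 7.0, 7.0]
width: 0.0278
[ 1.03959784  1.52072414 -0.12543814]
```

```bash
python3 -m inch '0.2 -0.16 0.11 0.2 -2 -2.7 0; 0.2 -0.32 0.22 0.2 -4 -5.5 0; 0.2 -0.48 0.34 0.2 -6 -8.2 0; 0.2 -0.63 0.46 0.2 -8.2 -11.2 0; 0.2 -0.63 0.46 0.2 -8.2 -11.2 0; 0.2 -0.63 0.46 0.2 -8.2 -11.2 0'; python3 -c "
from h import *;print(telemetry.get_state()['moment'])"
```

```text
t: 12.9
eef_pos: [0.6154, -0.0126, 0.1611]
ee_rot: [3.138, 0.124, 2.505]
force: [7.3, -3.2, -10.3]
width: 0.0272
[ 0.11607637 -1.48538719 -0.08350749]
```

```bash
python3 -m inch '0.2 0.16 -0.11 0.4 2 2.7 0; 0.2 0.32 -0.22 0.4 4 5.5 0; 0.2 0.48 -0.34 0.4 6 8.2 0; 0.2 0.65 -0.47 0.4 8.2 11.2 0; 0.2 0.65 -0.47 0.4 8.2 11.2 0; 0.2 0.65 -0.47 0.4 8.2 11.2 0'; python3 -m inch '0.2 -0.16 0.11 0.4 -2 -2.7 0; 0.2 -0.32 0.22 0.4 -4 -5.5 0; 0.2 -0.48 0.34 0.4 -6 -8.2 0; 0.2 -0.67 0.48 0.4 -8.2 -11.2 0; 0.2 -0.67 0.48 0.4 -8.2 -11.2 0; 0.2 -0.67 0.48 0.4 -8.2 -11.2 0'
```

```text
t: 13.65
eef_pos: [0.6214, -0.0171, 0.1627]
ee_rot: [3.14, -0.119, 2.504]
force: [5.9, -1.0, -24.8]
width: 0.0276
t: 14.4
eef_pos: [0.6142, -0.0119, 0.165]
ee_rot: [3.138, 0.124, 2.505]
force: [13.2, -4.0, -25.8]
width: 0.0277
```

```bash
python3 -m inch '0.2 0.17 -0.12 0.4 2 2.7 0; 0.2 0.34 -0.24 0.4 4 5.5 0; 0.2 0.51 -0.36 0.4 6 8.2 0; 0.2 0.7 -0.51 0.4 8.2 11.2 0; 0.2 0.7 -0.51 0.4 8.2 11.2 0; 0.2 0.7 -0.51 0.4 8.2 11.2 0'; python3 -m inch '0.2 -0.18 0.13 0.4 -2 -2.7 0; 0.2 -0.36 0.26 0.4 -4 -5.5 0; 0.2 -0.54 0.39 0.4 -6 -8.2 0; 0.2 -0.73 0.53 0.4 -8.2 -11.2 0; 0.2 -0.73 0.53 0.4 -8.2 -11.2 0; 0.2 -0.73 0.53 0.4 -8.2 -11.2 0'
python3 - <<'E'
from h import *
s=grab_frame("scene"); save(s,"p6.png",(200,130,320,290),4)
E
```

```text
t: 15.15
eef_pos: [0.6196, -0.0165, 0.1673]
ee_rot: [3.141, -0.12, 2.505]
force: [0.4, 1.8, -23.3]
width: 0.028
t: 15.9
eef_pos: [0.6114, -0.0107, 0.1703]
ee_rot: [3.139, 0.123, 2.506]
force: [7.3, -0.7, -24.9]
width: 0.0278
```

View pics/p6.png

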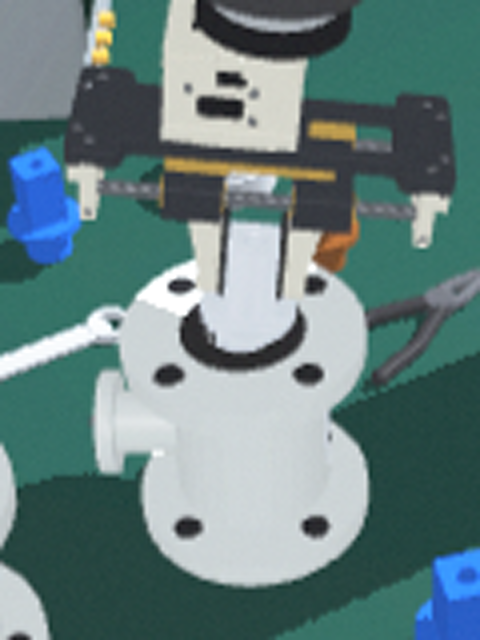

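The plug tilts with the gripper, its collar is coming clear of the face at about (245,335), and the meter stands flat. The swing centre drifts slightly to −u, so I'll bias the next swings back.

```bash
python3 -m inch '0.2 0.25 -0.18 0.4 2 2.7 0; 0.2 0.5 -0.36 0.4 4 5.5 0; 0.2 0.75 -0.54 0.4 6 8.2 0; 0.2 1.0 -0.7 0.4 8.2 11.2 0; 0.2 1.0 -0.7 0.4 8.2 11.2 0; 0.2 1.0 -0.7 0.4 8.2 11.2 0'; python3 -m inch '0.2 -0.2 0.14 0.4 -2 -2.7 0; 0.2 -0.4 0.28 0.4 -4 -5.5 0; 0.2 -0.6 0.42 0.4 -6 -8.2 0; 0.2 -0.8 0.57 0.4 -8.2 -11.2 0; 0.2 -0.8 0.57 0.4 -8.2 -11.2 0; 0.2 -0.8 0.57 0.4 -8.2 -11.2 0'
```

```text
t: 16.7
eef_pos: [0.6185, -0.0167, 0.173]
ee_rot: [-3.141, -0.123, 2.505]
force: [-5.1, 4.7, -17.3]
width: 0.0277
t: 17.45
eef_pos: [0.6094, -0.0102, 0.1762]
ee_rot: [3.141, 0.12, 2.507]
force: [3.6, 2.4, -23.6]
width: 0.0276
```

```bash
python3 -m inch '0.2 0.25 -0.18 0.4 2 2.7 0; 0.2 0.5 -0.36 0.4 4 5.5 0; 0.2 0.75 -0.54 0.4 6 8.2 0; 0.2 1.0 -0.7 0.4 8.2 11.2 0; 0.2 1.0 -0.7 0.4 8.2 11.2 0; 0.2 1.0 -0.7 0.4 8.2 11.2 0'; python3 -m inch '0.2 -0.2 0.14 0.4 -2 -2.7 0; 0.2 -0.4 0.28 0.4 -4 -5.5 0; 0.2 -0.6 0.42 0.4 -6 -8.2 0; 0.2 -0.8 0.57 0.4 -8.2 -11.2 0; 0.2 -0.8 0.57 0.4 -8.2 -11.2 0'
```

```text
t: 18.2
eef_pos: [0.6179, -0.017, 0.1812]
ee_rot: [-3.141, -0.122, 2.507]
force: [-5.7, 3.4, -5.6]
width: 0.0275
t: 18.82
eef_pos: [0.6104, -0.0107, 0.1886]
ee_rot: [3.139, 0.125, 2.51]
force: [0.4, 1.0, -2.1]
width: 0.0277
```

Released: the pull has dropped to the plug's own weight. Now upright and a little higher.

```bash
python3 -m inch '0.2 0.1 -0.08 0.4 1 1.4 0; 0.2 0.3 -0.22 0.8 2.8 3.8 0; 0.2 0.5 -0.36 1.3 4.25 5.8 0; 0.2 0.5 -0.36 1.3 4.25 5.8 0; 0.2 0.5 -0.36 1.3 4.25 5.8 0; 0.2 0.5 -0.36 1.3 4.25 5.8 0'
python3 - <<'E'
from h import *
s,t=grab_frame("scene"),grab_frame("top")
a=cv2.resize(s["pixels"][130:290,200:440],(800,533),interpolation=cv2.INTER_CUBIC)
cv2.imwrite("pics/z7.png",a[:,:,::-1])
for X in [(.618,-.015,.14),(.618,-.015,.16)]: print(proj(s,np.array(X)))
for n in("bore_mouth","meter","plug"): print(n,[(np.round(r["location"]),round(r["p"],2)) for r in pinpoint("scene",n)[:4]])
print([(r["bbox"],r["p"]) for r in regions_of("scene","meter")[:3]])
print(telemetry.get_state())
E
```

```text
t: 19.58
eef_pos: [0.6151, -0.0142, 0.2018]
ee_rot: [3.138, 0.001, 2.511]
force: [0.1, 0.1, -2.0]
width: 0.0275
[259.44366978 211.82445362]
[258.87141252 205.03169522]
bore_mouth [(array([260., 212.]), 0.76)]
meter [(array([264., 252.]), 0.97)]
plug [(array([279., 197.]), 0.84), (array([315., 294.]), 0.83), (array([210., 189.]), 0.76), (array([260., 207.]), 0.71)]
[([222.5, 191.7, 293.6, 271.9], 0.74), ([247.0, 176.7, 268.0, 209.8], 0.41)]
{'t': 19.875, 'q': array([ 0.29271243,  0.27747962, -0.16238605, -0.00203907, -1.12850921,
       -0.92300359]), 'qd': array([-0.00240221,  0.00031591,  0.00151814, -0.00100813, -0.0013313 ,
        0.00080941]), 'joint_efforts': array([ 1.21445238e-02, -5.20627892e+01,  2.90616810e+01,  7.10432276e+00,
       -2.77763960e-02, -2.81113818e-03]), 'eef_pos': array([ 0.61527537, -0.01416763,  0.20158584]), 'ee_rot': array([ 3.13854908e+00, -1.05333262e-05,  2.51043100e+00]), 'force': array([-0.06601923,  0.30454866, -2.47286608]), 'moment': array([ 0.07939033, -0.04042885,  0.0211497 ]), 'width': 0.027524363687819364}
```

View pics/z7.png

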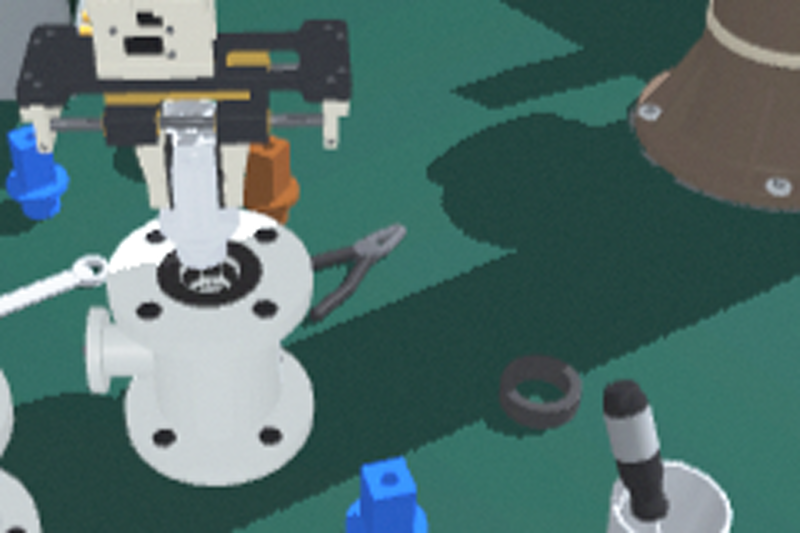

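The plug hangs upright. Its lower end is at about crop (205,268), above the open bore at (208,275). The meter is flat in its place and the screwdriver is in the pot at (635,450). Handing in.

```bash
python3 -c "
from h import *;print(arm.job_done());print(telemetry.get_state()['eef_pos'],telemetry.get_state()['width'])"
```

```text
the job is handed in; nothing more can be done
None
the job is handed in; nothing more can be done
```

The plug is out of the bore and the job is handed in; no verdict came back. I put the screwdriver blade down in the tool pot. Then I gripped the plug's head at 60 N and rocked it about ±7° along the meter's neck axis, mostly with about 25 N of upward pull, until the lining let go.

**Plug:** the arm is holding it upright over the bore, with 27.5 mm between the fingers and about 2 N on the wrist, so only the plug's weight. Its lower end should be about 18 mm above the top face. I worked that out from the tool height and did not measure it directly; the picture shows it clear of the open bore.

**Meter and bench:** the last picture shows the meter flat and within about 2 pixels of where it started. The screwdriver stands in the pot, leaning slightly. The spanner, tape roll and cutters look unmoved; I did not check the tin, housing cover and carton again. It took about 20 s of the 64 s allowed.

**What didn't match:** the centre of the swings drifted about 3–5 mm away from the neck side while rocking. The plug's axis is probably a few millimetres off the bore's, inside the 25 mm limit. The state could not be read again after handing in, so nothing confirms the final hold second.

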